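Find the rocking pot lid and seat it

ROBOT

A 6-joint arm with a two-finger parallel gripper is mounted at the origin on a cart in front of the work surface, level with it; the furniture and walls round the work are solid. World frame = base frame: x ahead of the robot, y to its left, z up, the work surface at z = 0. Lengths are in m, angles in rad, forces in N, time in s.
With the tool pointing down it reaches from about 0.25 to 0.725 m from the base axis. Payload 4 kg.
Tool frame: the origin (TCP) lies at the very end of the fingers, on their centre line; the grasp point (between the pads) lies 19 mm behind it; z points along the fingers, y is the line along which they close (so a half turn about z gives the same grasp; the last joint's range is limited). The gripper opens to 85 mm and grips with 20 to 120 N. Pads are 22 mm wide; open, the fingers measure 114 mm over their backs; the gripper's body (76 mm by 85 mm) begins 54 mm behind the grasp point. The pads swing forward as they close: fully open they stand 13 mm farther back than shut.
Start: joints at [-1.341, 0.241, 0.005, 1.335, 0, 1.571], TCP at [0.114, -0.487, 0.231] pointing down, gripper open.
Joint ranges: [-2.72, 2.72], [-1.05, 1.87], [-1.09, 1.28], [-1.99, 2.15], [-1.42, 1.44], [-3.14, 3.14]. Speed limits (rad/s): [2.79, 2.79, 3.14, 3.14, 3.14, 3.14].

INTERFACE

Orientations are given as a unit quaternion [x, y, z, w].
In Python, from workcell import bot, vision, workorder gives the robot as it stands.
- The arm moves only by the shell command python3 -m creep 'ROWS' [OPENING]. ROWS is JSON, a list of rows, each a list of 2 entries, a list of its own where there are three numbers: the shift along the tool's x, y, z in mm, then the turn, a rotation vector about the tool's x, y, z in rad. In form: [[[dx, dy, dz], [wx, wy, wz]], ...]. A call has 1 to 12 rows; each row shifts and turns the commanded pose from where the row before left it, along the tool's axes as they then stand; what a row does not reach is not made up. A row lasts 1/8 s, in which the tool goes at most 62.5 mm and 10.7 degrees, less where a joint would pass 70% of its speed; a pose out of reach is approached as far as the arm can. A call is refused whole if a number of a shift passes 62.5 or a number of a turn 0.188, either way. A call with a gripper value outside its range is refused whole. OPENING is the finger opening in mm, from 0 to 85.4, set as the call begins (- or left out, the last holds). The fingers move at their own pace and stop on an object; the grip force is fixed at half the most. Time passes only in rows, so rows that do not move let the fingers close. It gives the time, the measured TCP pose, the force, the opening and the grip force at its end, in the units of the state.
- bot.get_obs(): the state, without advancing time (a new reading comes with each control period).
- vision.camera(name): name is "scene" or "top"; returns a dict with "image" (420x560x3 uint8, blue, green, red), "z_map" (420x560 float32, m along the optical axis (not along the pixel's ray), 0 where there is no reading), "K" (3x3 intrinsics, pixels), "k1" (the pictures are not rectified: a ray, as slopes to the right and down, at radius r is drawn at 1 + k1 r^2 times it, then the intrinsics apply), "rvec" (rotation vector, rad) and "tvec" (3), from world to camera coordinates, as OpenCV has them. Camera axes: x right, y down, z forward; pixel columns grow to the right and rows downward; lengths in m; the calibration is good to about 2 mm. A picture is of the moment at which its call begins.
- workorder.job_done(): hands the job in; it is judged then, once.
Trained networks look in a picture, given as the dict that the camera call returned (one of the last four; its "shot" number tells which), for a name from the list of things; names that differ only in an ending like _2 or _b are one class to them, and where a whole thing is asked for, a point or a joint stands for the part that bears it (a point fixed in the world has none). Each returns a list of dicts, best first, with "score" (0 to 1); they miss things now and then, are a little off and sometimes report something else, mostly with a low value. They report only what shows in the picture. A call takes as long as a camera call. They do not tell look-alikes from the thing itself.
- vision.spot_in(picture, query): "position" ([column, row] in pixels, amid what is visible of it).
- vision.place_of(picture, query): "position" ([column, row] in pixels: a listed point, or the origin of a listed thing).
The state is a dict: "clock": time; "joint_pos": joint angles; "joint_vel": joint speeds; "tau": joint torques, N m; "eef_pos": TCP position; "tool_rot": TCP orientation; "ft_force": force on the tool from outside, world axes, zero at the start; "ft_torque": the same for the moment, N m; "grip_width": finger opening in m; "grasp_force": force on a finger pad.
Only numpy, scipy, OpenCV 4.12 (cv2) and the standard library are available. Lean on these libraries where they do the work, as an engineer would, in place of code of your own. Each camera call takes 0.05 s, during which the arm holds its last target. There are 200 camera calls.

TASK

One of the four wooden pot lids is not seated and rocks under a fingertip. Going from left to right, press down with the fingertips on the front part of each lid in turn, and only after all four have been pressed, push the one that rocked level from its raised edge so that it drops into its pot and lies flat like the others. Only touch and push: do not lift any lid, and leave the things around the tray where they are.

Things in the scene. Friction and masses are not known exactly. Their poses are not given: they have to be found in the camera images.
- tray: Fixed oblong wooden tray, 128 x 446 mm, 30 mm high, holding a row of four identical fixed white round pots 105 mm apart. Origin: centre of its underside, on the worktop; y axis along the row to the left, x axis away from the robot. Pots: 84 mm outside, flat rim 78 mm above the worktop, mouth 62 mm wide. The pot of the unseated lid stands about 8 mm farther from the robot than the others.
- lid_1: Loose round wooden lid with knob on the leftmost pot (as the robot sees it), one of four identical, 0.08 to 0.14 kg. Parts, from the origin (centre of the plug's underside; z axis up through the knob): tapered plug z 0 to 6 mm, 54 mm wide below, 60 above; flat flange 86 mm wide, z 6 to 13 mm; knob 14 mm wide, z 13 to 29 mm.
- lid_2: Loose round wooden lid with knob on the second from the left pot (as the robot sees it), one of four identical, 0.08 to 0.14 kg. Axes as lid_1. Seated, the flange lies on the rim: origin 72 mm and flange top 85 mm above the worktop, no give. Exactly one lid, any of the four, is unseated: 8 mm off its pot towards the robot, plug caught on the rim, front edge about 9 mm high.
- lid_3: Loose round wooden lid with knob on the third from the left pot (as the robot sees it), one of four identical, 0.08 to 0.14 kg. Axes as lid_1. An unseated lid's raised edge faces the robot (within 28 degrees). Pressed about 28 mm in front of its axis (clear of the knob), it rocks down about 2 mm under 1 N, no farther, and does not go home.
- lid_4: Loose round wooden lid with knob on the rightmost pot (as the robot sees it), one of four identical, 0.08 to 0.14 kg. Axes as lid_1. To seat an unseated lid: push it level by its raised edge, straight away from that edge, about 8 mm; the plug then slips off the rim and drops in the mouth.
- shaker_oat: Bystander: loose oat-coloured shaker, 65 mm wide, 98 mm tall, left of the tray. Origin: centre of its underside. Not part of the job.
- sugar_jar: Bystander: loose glass sugar jar with red cap, 68 mm wide, 100 mm tall, left of the tray. Origin: centre of its underside. Not part of the job.
- pod: Bystander: loose white coffee pod with yellow foil, 51 mm wide, 44 mm tall, right of the tray near the robot. Origin: centre of its underside. Not part of the job.
Mind the look-alikes: they are no part of the job. What is shaped like the lid_2 but turquoise is not meant. What is shaped like the lid_3 but black is not meant.

How it is judged:
By the outcome, as a careful person would: the job done as asked, in the order asked, and still so for the second after the job is handed in, with the robot touching nothing.
It also fails if it takes over 59 s, if anything falls off the work surface, if the arm or the gripper's body presses on something with over 40 N, if the wrist force passes 120 N, or if a joint passes its speed limit or range.

## Working session

There is one attempt and no reset: what is moved stays moved. The work goes in short steps, Python scripts to look and compute and a shell command to move; the robot and the scene stay as the last step left them, time stands still between calls to the robot, and variables do not carry over. Pictures are saved under pics/ and viewed, at most 10 in all, crops included, and the job is handed in when it is done.

```bash
mkdir -p pics; cat > h.py <<'E'
import numpy as np, cv2
from workcell import bot, vision, workorder
def world(p):
    """HxWx3 world coordinates of every pixel (nan where no depth)"""
    K=p["K"];h,w=p["z_map"].shape
    u,v=np.meshgrid(np.arange(w),np.arange(h))
    pts=np.stack([u,v],-1).reshape(-1,1,2).astype(float)
    n=cv2.undistortPoints(pts,np.array(K,float),np.array([p["k1"],0,0,0],float)).reshape(h,w,2)
    z=p["z_map"].astype(float).copy(); z[z==0]=np.nan
    c=np.dstack([n*z[...,None],z])
    R=cv2.Rodrigues(np.array(p["rvec"],float))[0]
    return (c-np.array(p["tvec"]).ravel())@R
E
python3 - <<'E'
from h import *
for n in("scene","top"):
    p=vision.camera(n); cv2.imwrite(f"pics/{n}1.png",p["image"]); W=world(p)
    np.save(f"{n}1.npy",W)
    for q in("lid_1","tray","shaker_oat","sugar_jar","pod"):
        for d in vision.place_of(p,q)[:7]:
            c,r=map(int,np.round(d["position"])); 
            print(n,q,round(d["score"],2),c,r,W[min(max(r,0),419),min(max(c,0),559)].round(3))
print(bot.get_obs())
E
```

```text
scene lid_1 0.74 266 210 [0.512 0.081 0.082]
scene lid_1 0.64 288 214 [ 0.518 -0.006  0.09 ]
scene lid_1 0.53 213 236 [0.366 0.189 0.011]
scene lid_1 0.49 314 220 [ 0.533 -0.097  0.089]
scene lid_1 0.49 220 216 [0.488 0.277 0.014]
scene lid_1 0.4 343 237 [ 0.496 -0.223  0.084]
scene lid_1 0.16 206 208 [0.508 0.372 0.013]
scene tray 0.92 298 242 [ 0.474 -0.079  0.03 ]
scene shaker_oat 0.51 206 208 [0.508 0.372 0.013]
scene sugar_jar 0.79 224 200 [0.594 0.361 0.02 ]
scene pod 0.88 395 303 [ 0.39  -0.445  0.007]
top lid_1 0.92 196 215 [0.48  0.275 0.024]
top lid_1 0.88 335 206 [ 0.521 -0.203  0.095]
top lid_1 0.7 170 237 [0.398 0.362 0.011]
top lid_1 0.64 271 200 [0.529 0.012 0.099]
top lid_1 0.63 240 196 [0.538 0.117 0.097]
top lid_1 0.6 301 203 [nan nan nan]
top lid_1 0.57 210 244 [0.38  0.217 0.024]
top tray 0.59 288 208 [ 0.526 -0.048  0.005]
top shaker_oat 0.54 164 203 [0.506 0.379 0.072]
top sugar_jar 0.71 169 179 [0.59  0.368 0.081]
top pod 0.52 396 247 [ 0.4   -0.423  0.045]
{'clock': 0.6, 'joint_pos': array([-1.34102453e+00,  2.40578389e-01,  4.96770514e-03,  1.33518301e+00,
       -2.71079313e-05,  1.57082977e+00]), 'joint_vel': array([ 0.00066556, -0.00056062,  0.00065549,  0.00095474,  0.00114004,
        0.00045294]), 'tau': array([-2.27478236e-04, -3.71972036e+01,  2.52572089e+01,  1.37285882e-03,
        1.58282688e-05, -5.89758301e-06]), 'eef_pos': array([ 0.11386755, -0.48685209,  0.23130492]), 'tool_rot': array([ 9.93409787e-01,  1.14616728e-01, -1.33134949e-05,  2.86315497e-06]), 'ft_force': array([ 0.27045796,  0.18542901, -0.32753657]), 'ft_torque': array([0.01623577, 0.00737201, 0.05180698]), 'grasp_force': 0.0, 'grip_width': 0.08522066094518115}
```

View pics/scene1.png

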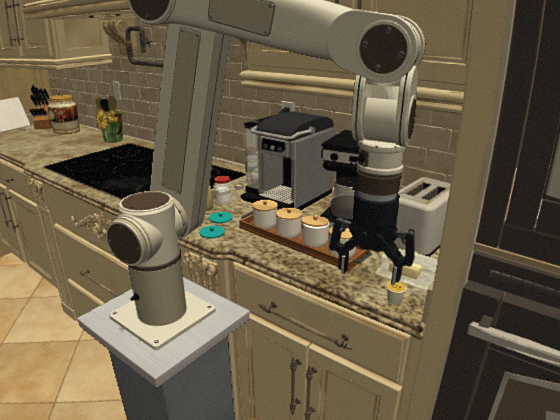

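View pics/top1.png

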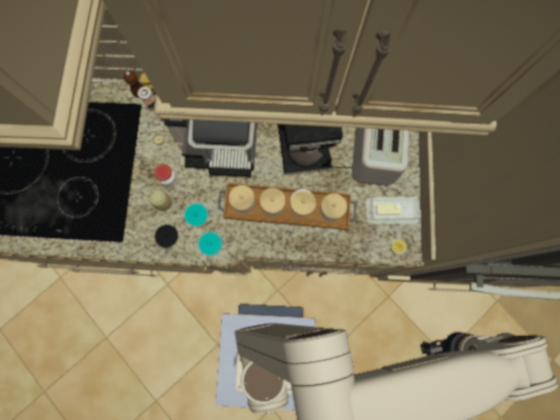

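Scene: the four wooden lids stand on white pots at about (264,206), (289,214), (315,222) and (343,237), the last behind the gripper. Top: the lids are at (241,198), (272,201), (303,203) and (334,206). They can be confused with the turquoise lids at (196,215) and (210,244) and the black one at (166,236). None of those is wooden or on the tray, so I choose the four on the tray and check them in a crop.

```bash
python3 - <<'E'
from h import *
from scipy.optimize import least_squares
S=[vision.camera("top") for _ in range(6)]
Ws=[world(p) for p in S]; im=S[0]["image"]
cv2.imwrite("pics/crop.png",cv2.resize(im[170:245,205:370],None,fx=4.8,fy=4.8,interpolation=cv2.INTER_CUBIC))
W=np.nanmedian(Ws,0)
p=S[0]
for q in ("lid_1","tray"):
  for d in vision.place_of(p,q)[:7]: print(q,d["score"].__round__(2),np.round(d["position"],1))
for c,r in((241,198),(272,201),(303,203),(334,206)):
    P=W[r-18:r+19,c-18:c+19].reshape(-1,3); P=P[np.isfinite(P).all(1)]
    P=P[(P[:,2]>.072)&(P[:,2]<.102)]
    m0=np.median(P,0)
    P=P[np.hypot(*(P-m0)[:,:2].T)<.05]
    f=lambda a:a[0]+a[1]*(P[:,0]-m0[0])+a[2]*(P[:,1]-m0[1])-P[:,2]
    a=least_squares(f,[m0[2],0,0],loss="soft_l1",f_scale=.002).x
    Q=P[abs(f(a))<.006]
    (cc,rad)=cv2.minEnclosingCircle(Q[:,:2].astype(np.float32))
    K=W[r-18:r+19,c-18:c+19].reshape(-1,3);K=K[K[:,2]>.102]
    print(c,r,"n",len(P),"mean",P.mean(0).round(4),"circ",np.round(cc,4),round(rad,4),"plane",a.round(4),"knob",K.mean(0).round(4) if len(K) else None,len(K))
# tray
T=W[180:232,215:360].reshape(-1,3);T=T[(T[:,2]>.022)&(T[:,2]<.036)]
print("tray",cv2.minAreaRect((T[:,:2]*1000).astype(np.float32)))
C=W[225:250,220:380].reshape(-1,3); print("counter z",np.nanmedian(C[:,2]))
E
```

```text
Traceback (most recent call last):
ValueError: only the last four pictures can be asked about
```

View pics/crop.png

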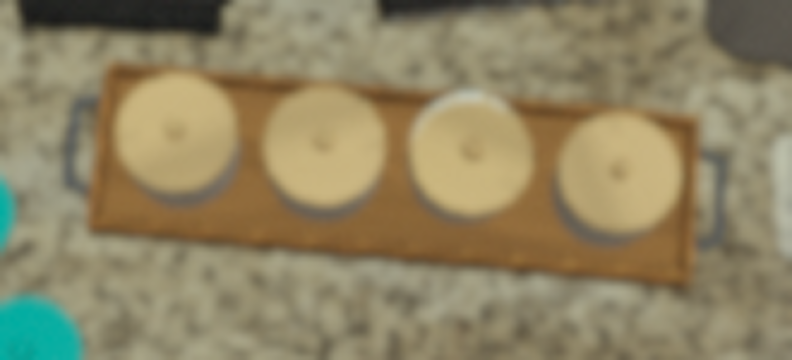

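The crop shows four wooden lids on the tray. The third, at crop (471,150), leaves white rim showing behind it at (468,97), so lid_3 looks unseated.

```bash
cat > m.py <<'E'
from h import *
from scipy.optimize import least_squares
S=[vision.camera("top") for _ in range(4)]
W=np.nanmedian([world(p) for p in S],0); im=S[-1]["image"]
p=S[-1]
hsv=cv2.cvtColor(im,cv2.COLOR_BGR2HSV)
R=cv2.Rodrigues(np.array(p["rvec"],float))[0]; t=np.array(p["tvec"]).ravel(); cam=-R.T@t
def onplane(px,z):
    n=cv2.undistortPoints(np.array(px,float).reshape(-1,1,2),np.array(p["K"],float),np.array([p["k1"],0,0,0],float)).reshape(-1,2)
    d=np.c_[n,np.ones(len(n))]@R
    return cam+d*((z-cam[2])/d[:,2])[:,None]
mask=((hsv[...,2]>140)&(hsv[...,1]>70)&(hsv[...,0]>12)&(hsv[...,0]<30)).astype(np.uint8)
for c,r in((241,198),(272,201),(303,203),(334,206)):
    m=np.zeros_like(mask);m[r-16:r+17,c-15:c+16]=mask[r-16:r+17,c-15:c+16]
    n,l,s,ce=cv2.connectedComponentsWithStats(m); k=1+s[1:,4].argmax()
    cx=ce[k]; w=onplane(cx,.085)[0]
    sel=cv2.erode((l==k).astype(np.uint8),np.ones((3,3)))>0
    P=W[sel];P=P[np.isfinite(P).all(1)];
    f=lambda a:a[0]+a[1]*(P[:,0]-w[0])+a[2]*(P[:,1]-w[1])-P[:,2]
    a=least_squares(f,[.085,0,0],loss="soft_l1",f_scale=.002).x
    print("lid",cx.round(1),"area",s[k,4],"wh",s[k,2:4],"xy",w[:2].round(4),"plane",a.round(4),"n",len(P))
T=W[180:232,215:360].reshape(-1,3);T=T[(T[:,2]>.022)&(T[:,2]<.036)]
(tc,ts,ta)=cv2.minAreaRect((T[:,:2]*1000).astype(np.float32));print("tray",tc,ts,ta)
print("counter z",np.nanmedian(W[225:250,220:380,2]),"cam",cam.round(3))
E
python3 m.py
```

```text
lid [241.6 196.1] area 608 wh [29 28] xy [0.5413 0.1127] plane [ 0.0832 -0.0262  0.0049] n 488
lid [272.2 199. ] area 647 wh [31 28] xy [0.5366 0.0083] plane [ 0.0829 -0.0421  0.0032] n 520
lid [304.4 203.9] area 675 wh [31 31] xy [ 0.5253 -0.1011] plane [ 0.0873 -0.1022  0.0311] n 539
lid [333.8 204.4] area 610 wh [31 29] xy [ 0.5289 -0.2009] plane [ 0.0829 -0.0306 -0.004 ] n 482
tray (531.5526123046875, -49.53504943847656) (172.15762329101562, 499.9738464355469) 4.262176036834717
counter z -0.0009342586236763782 cam [ 0.214 -0.016  1.392]
```

```bash
python3 -m creep '[[[0,0,0],[0,0,0.135]],[[0,0,0],[0,0,0.135]],[[20,-30,0],[0,0,0]]]' 0
python3 - <<'E'
from h import *
from scipy.optimize import least_squares
S=[vision.camera("top") for _ in range(16)];p=S[-1]
W=np.nanmean([world(q) for q in S],0); im=np.mean([q["image"] for q in S],0)
np.save("W.npy",W);np.save("im.npy",im)
K=np.array(p["K"],float);R=cv2.Rodrigues(np.array(p["rvec"],float))[0];t=np.array(p["tvec"]).ravel()
def proj(X): return cv2.projectPoints(np.array(X,float),np.array(p["rvec"],float),t,K,np.array([p["k1"],0,0,0],float))[0].reshape(-1,2)
g=cv2.GaussianBlur(im.astype(np.float32),(0,0),.7)
feat=g[...,2]-0.0*g[...,0]
th=np.linspace(0,2*np.pi,120,endpoint=False)
def samp(X): 
    q=proj(X).astype(np.float32); return cv2.remap(g,q[:,0].reshape(1,-1),q[:,1].reshape(1,-1),cv2.INTER_LINEAR)[0]
def ring(c,z,gx,gy,r):
    x=c[0]+r*np.cos(th);y=c[1]+r*np.sin(th)
    return np.c_[x,y,z+gx*r*np.cos(th)+gy*r*np.sin(th)]
from scipy.optimize import minimize
L=[(.537,.1127),(.5325,.0083),(.530,-.097),(.525,-.2009)]
for i,l in enumerate(L):
    def cost(a):
        gx,gy=(a[2],a[3]) if i==2 else (0,0); z=.085+(.0045 if i==2 else 0)
        return -np.linalg.norm(samp(ring(a,z,gx,gy,.0395))-samp(ring(a,z,gx,gy,.0465)),axis=1).mean()
    a=min((minimize(cost,[l[0]+dx,l[1]+dy,-.1,0],method="Nelder-Mead",options=dict(initial_simplex=np.array([[l[0]+dx,l[1]+dy,-.1,0]]*5)+np.vstack([np.zeros(4),np.diag([.004,.004,.05,.05])]))) for dx in(-.004,.004) for dy in(-.004,.004)),key=lambda s:s.fun)
    c=a.x[:2]
    d=W[...,:2]-c;rr=np.hypot(d[...,0],d[...,1]); P=W[(rr<.037)&(rr>.011)&(W[...,2]>.07)&(W[...,2]<.105)]
    f=lambda b:b[0]+b[1]*(P[:,0]-c[0])+b[2]*(P[:,1]-c[1])-P[:,2]
    b=least_squares(f,[.085,0,0],loss="soft_l1",f_scale=.002); J=b.jac
    sd=np.sqrt(np.diag(np.linalg.inv(J.T@J)))*np.std(f(b.x))
    print(i+1,a.x.round(4),round(a.fun,1),"plane",b.x.round(4),sd.round(4),len(P))
o=bot.get_obs();print(o["clock"],o["eef_pos"],o["tool_rot"],o["grip_width"])
cv2.imwrite("pics/c3.png",cv2.resize(im[182:222,283:323].astype(np.uint8),(600,600),interpolation=cv2.INTER_CUBIC))
E
```

```text
clock: 1.48
eef_pos: [0.1346, -0.4587, 0.2311]
tool_rot: [1.0, -0.022, -0.0, 0.0]
ft_force: [0.7, -0.5, -0.3]
grip_width: 0.032
grasp_force: 0.0
1 [ 0.5378  0.1139 -0.0485 -0.037 ] -61.6 plane [ 0.0834 -0.0008  0.0023] [0.     0.0021 0.0021] 333
2 [ 0.5333  0.0081 -0.049  -0.0414] -60.9 plane [ 0.0834 -0.0003  0.0006] [0.    0.002 0.002] 331
3 [ 0.5332 -0.0946  0.1899  0.1489] -64.2 plane [ 0.0873 -0.1096 -0.0194] [0.     0.002  0.0019] 322
4 [ 0.5252 -0.2004 -0.0543 -0.0477] -65.1 plane [ 0.0832 -0.0024  0.0032] [0.     0.0021 0.0021] 334
2.275 [ 0.1349853  -0.45774975  0.23123824] [ 9.99795766e-01 -2.02094483e-02 -1.15589780e-05 -6.49729067e-05] 0.00034434367999287174
```

View pics/c3.png

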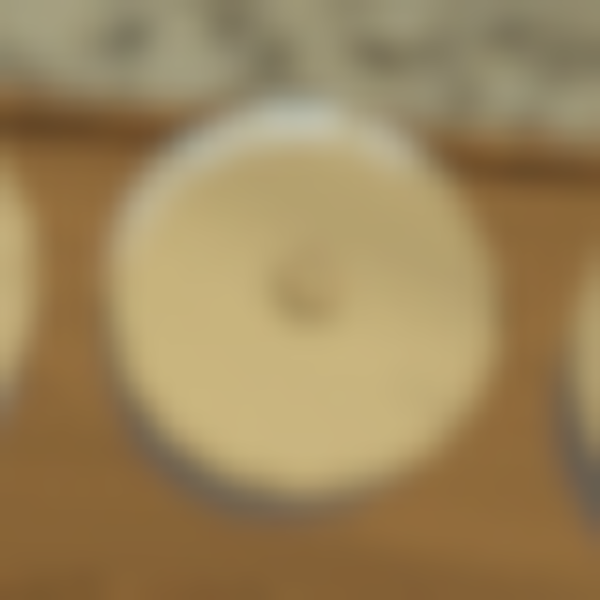

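The averaged crop shows lid_3 with white rim behind and slightly left, at (300,115). The plane fit agrees: only lid_3 is tilted, by about 0.11, with the raised edge facing the robot and slightly right. The push direction is about +0.19 rad in the world frame. Now over to lid 1.

```bash
python3 -m creep '[[[29.3,-49,0],[0,0,0]],[[29.3,-49,0],[0,0,0]],[[29.3,-49,0],[0,0,0]],[[29.3,-49,0],[0,0,0]],[[29.3,-49,0],[0,0,0]],[[29.3,-49,0],[0,0,0]],[[29.3,-49,0],[0,0,0]],[[29.3,-49,0],[0,0,0]],[[29.3,-49,0],[0,0,0]],[[29.3,-49,0],[0,0,0]],[[29.3,-49,0],[0,0,0]],[[29.3,-49,0],[0,0,0]]]' 0; python3 -m creep '[[[0,0,0],[0,0,0]],[[0,0,45],[0,0,0]],[[0,0,45],[0,0,0]],[[0,0,30],[0,0,0]],[[0,0,10],[0,0,0]],[[0,0,0],[0,0,0]]]'
```

```text
clock: 3.78
eef_pos: [0.5082, 0.0473, 0.234]
tool_rot: [0.999, 0.03, -0.001, -0.029]
ft_force: [-0.4, 0.2, 0.9]
grip_width: 0.0002
grasp_force: 0.0
clock: 4.53
eef_pos: [0.5066, 0.0496, 0.1044]
tool_rot: [0.999, 0.031, -0.002, -0.03]
ft_force: [0.3, -0.2, 0.6]
grip_width: 0.0001
grasp_force: 0.0
```

```bash
cat > d.py <<'E'
import sys
from h import *
from scipy.spatial.transform import Rotation as Q
x,y,z,yaw=map(float,sys.argv[1:])
o=bot.get_obs();q=Q.from_quat(o["tool_rot"]);T=Q.from_euler("z",yaw)*Q.from_euler("x",np.pi)
print("clock",round(o["clock"],2),"pos",o["eef_pos"].round(4),"turn(tool)",(q.inv()*T).as_rotvec().round(3),"shift in aligned tool mm",(T.inv().apply(np.array([x,y,z])-o["eef_pos"])*1000).round(1),"F",o["ft_force"].round(2),"q",o["joint_pos"].round(2))
E
python3 d.py .510 .115 .105 -.04
```

```text
clock 4.53 pos [0.5066 0.0496 0.1044] turn(tool) [-0.061  0.005  0.102] shift in aligned tool mm [  0.8 -65.4  -0.6] F [ 0.27 -0.24  0.56] q [ 0.06  0.35 -0.19  1.03  0.06  3.14]
```

Joint 6 reached its range limit, so I will use yaw 0.30, which suits all four lids and the push.

```bash
python3 d.py .511 .115 .105 .3
```

```text
clock 4.53 pos [0.5066 0.0496 0.1044] turn(tool) [-0.061 -0.006 -0.238] shift in aligned tool mm [ 23.6 -61.1  -0.6] F [ 0.27 -0.24  0.56] q [ 0.06  0.35 -0.19  1.03  0.06  3.14]
```

```bash
python3 -m creep '[[[0,0,-8],[-0.031,-0.003,-0.12]],[[0,0,0],[-0.03,-0.003,-0.118]],[[12,-31,0],[0,0,0]],[[12,-30,0],[0,0,0]],[[0,0,0],[0,0,0]]]'; python3 d.py .511 .115 .090 .3
```

```text
clock: 5.15
eef_pos: [0.5134, 0.1168, 0.1143]
tool_rot: [0.988, 0.151, 0.002, -0.0]
ft_force: [0.1, -0.1, 0.4]
grip_width: 0.0003
grasp_force: 0.0
clock 5.15 pos [0.5134 0.1168 0.1143] turn(tool) [ 0.    -0.005  0.004] shift in aligned tool mm [-2.8  1.1 24.3] F [ 0.12 -0.14  0.42] q [ 0.22  0.37 -0.13  1.06  0.    3.06]
```

```bash
python3 -m creep '[[[-2.8,1,22],[0,-0.005,0]],[[0,0,2],[0,0,0]],[[0,0,0],[0,0,0]]]'; python3 -m creep '[[[0,0,2],[0,0,0]],[[0,0,2],[0,0,0]],[[0,0,1],[0,0,0]],[[0,0,0],[0,0,0]]]'
```

```text
clock: 5.52
eef_pos: [0.51, 0.1127, 0.0891]
tool_rot: [0.989, 0.15, -0.002, 0.0]
ft_force: [-0.1, 0.3, -0.0]
grip_width: -0.0003
grasp_force: 0.0
clock: 6.02
eef_pos: [0.51, 0.113, 0.085]
tool_rot: [0.989, 0.15, -0.001, 0.001]
ft_force: [-3.0, -0.9, 9.6]
grip_width: -0.0001
grasp_force: 4.8
```

```bash
python3 -m creep '[[[0,0,-15],[0,0,0]],[[0,0,-12],[0,0,0]],[[0,0,0],[0,0,0]]]'; python3 d.py .506 .009 .087 .3
```

```text
clock: 6.4
eef_pos: [0.5108, 0.1134, 0.1118]
tool_rot: [0.989, 0.15, -0.001, 0.0]
ft_force: [-0.0, 0.1, -0.6]
grip_width: -0.0
grasp_force: 0.0
clock 6.4 pos [0.5108 0.1134 0.1118] turn(tool) [0.    0.001 0.001] shift in aligned tool mm [-35.4  98.4  24.8] F [-0.01  0.14 -0.58] q [ 0.22  0.37 -0.14  1.06 -0.    3.06]
```

```bash
python3 -m creep '[[[-12,33,0],[0,0,0]],[[-12,33,0],[0,0,0]],[[-11.4,32.4,0],[0,0,0]],[[0,0,12],[0,0,0]],[[0,0,10],[0,0,0]],[[0,0,0],[0,0,0]]]'; python3 -m creep '[[[0,0,1.5],[0,0,0]],[[0,0,1.5],[0,0,0]],[[0,0,1],[0,0,0]],[[0,0,0],[0,0,0]]]'
```

```text
clock: 7.15
eef_pos: [0.5036, 0.0095, 0.0869]
tool_rot: [0.989, 0.151, -0.004, 0.0]
ft_force: [-0.8, 0.4, 0.0]
grip_width: 0.0
grasp_force: 0.0
clock: 7.65
eef_pos: [0.5051, 0.0091, 0.0851]
tool_rot: [0.989, 0.15, -0.002, 0.0]
ft_force: [-1.3, 1.4, 3.9]
grip_width: 0.0002
grasp_force: 2.1
```

```bash
python3 -m creep '[[[0,0,-15],[0,0,0]],[[0,0,-15],[0,0,0]],[[0,0,0],[0,0,0]]]'; python3 d.py .502 -.103 .098 .3
```

```text
clock: 8.02
eef_pos: [0.5066, 0.0086, 0.1164]
tool_rot: [0.989, 0.15, -0.0, 0.001]
ft_force: [0.4, -0.7, 0.1]
grip_width: 0.0
grasp_force: 0.0
clock 8.03 pos [0.5066 0.0086 0.1164] turn(tool) [0.001 0.001 0.001] shift in aligned tool mm [-37.3 105.3  18.4] F [ 0.39 -0.7   0.14] q [ 0.02  0.33 -0.18  1.06 -0.    2.86]
```

```bash
python3 -m creep '[[[-12,35,0],[0,0,0]],[[-12,35,0],[0,0,0]],[[-13,35,0],[0,0,0]],[[0,0,10],[0,0,0]],[[0,0,9],[0,0,0]],[[0,0,0],[0,0,0]]]'; python3 -m creep '[[[0,0,1.5],[0,0,0]],[[0,0,1.5],[0,0,0]],[[0,0,1.5],[0,0,0]],[[0,0,0],[0,0,0]]]'
```

```text
clock: 8.78
eef_pos: [0.4997, -0.1015, 0.0944]
tool_rot: [0.989, 0.151, -0.003, -0.0]
ft_force: [0.7, -0.9, 0.8]
grip_width: 0.0003
grasp_force: 0.0
clock: 9.28
eef_pos: [0.5007, -0.1024, 0.0912]
tool_rot: [0.989, 0.15, -0.002, 0.0]
ft_force: [-0.4, 0.5, 1.5]
grip_width: 0.0003
grasp_force: 0.5
```

```bash
python3 -m creep '[[[0,0,1],[0,0,0]],[[0,0,0],[0,0,0]]]'
```

```text
clock: 9.52
eef_pos: [0.5007, -0.1025, 0.091]
tool_rot: [0.989, 0.15, -0.002, 0.0]
ft_force: [-3.1, 1.3, 6.1]
grip_width: 0.0003
grasp_force: 3.4
```

```bash
python3 -m creep '[[[0,0,-12],[0,0,0]],[[0,0,-12],[0,0,0]],[[0,0,0],[0,0,0]]]'; python3 d.py .498 -.199 .087 .3
```

```text
clock: 9.9
eef_pos: [0.502, -0.1029, 0.1156]
tool_rot: [0.989, 0.15, -0.001, 0.001]
ft_force: [-0.2, 0.4, -0.0]
grip_width: 0.0001
grasp_force: 0.0
clock 9.9 pos [ 0.502  -0.1029  0.1156] turn(tool) [0.002 0.002 0.001] shift in aligned tool mm [-32.2  90.6  28.6] F [-0.24  0.44 -0.03] q [-0.2   0.35 -0.16  1.06 -0.    2.64]
```

```bash
python3 -m creep '[[[-11,30,0],[0,0,0]],[[-11,30,0],[0,0,0]],[[-10,30.5,0],[0,0,0]],[[0,0,14],[0,0,0]],[[0,0,12],[0,0,0]],[[0,0,0],[0,0,0]]]'; python3 -m creep '[[[0,0,1.5],[0,0,0]],[[0,0,1.5],[0,0,0]],[[0,0,1],[0,0,0]],[[0,0,0],[0,0,0]]]'
```

```text
clock: 10.65
eef_pos: [0.4954, -0.1971, 0.0864]
tool_rot: [0.989, 0.15, -0.004, -0.001]
ft_force: [0.1, -0.7, 0.1]
grip_width: -0.0003
grasp_force: 0.0
clock: 11.15
eef_pos: [0.4972, -0.1982, 0.0851]
tool_rot: [0.989, 0.15, -0.002, 0.0]
ft_force: [-1.0, 2.2, 4.7]
grip_width: -0.0004
grasp_force: 2.3
```

Only lid_3 gave: it stopped at 91 mm with a 2 mm rock, and the other three held at 85 mm. Next I stage in front of its raised edge.

```bash
python3 -m creep '[[[0,0,-15],[0,0,0]],[[0,0,-15],[0,0,0]],[[0,0,0],[0,0,0.055]],[[0,0,0],[0,0,0.055]],[[-40,0,0],[0,0,0]],[[0,0,0],[0,0,0]]]'; python3 d.py .460 -.111 .083 .19
python3 - <<'E'
from h import *
from scipy.optimize import least_squares
W=np.nanmean([world(vision.camera("top")) for _ in range(8)],0)
for c in ((.5292,-.098),(.5333,.0081)):
    d=W[...,:2]-c;rr=np.hypot(d[...,0],d[...,1]); P=W[(rr<.037)&(rr>.011)&(W[...,2]>.07)&(W[...,2]<.105)]
    f=lambda b:b[0]+b[1]*(P[:,0]-c[0])+b[2]*(P[:,1]-c[1])-P[:,2]
    print(least_squares(f,[.085,0,0],loss="soft_l1",f_scale=.002).x.round(4),len(P))
E
```

```text
clock: 11.9
eef_pos: [0.4556, -0.2063, 0.1151]
tool_rot: [0.996, 0.094, -0.003, 0.0]
ft_force: [0.8, 0.2, -0.6]
grip_width: 0.0003
grasp_force: 0.0
clock 11.9 pos [ 0.4556 -0.2063  0.1151] turn(tool) [ 0.     0.006 -0.001] shift in aligned tool mm [ 22.3 -92.7  32.1] F [ 0.76  0.23 -0.59] q [-0.42  0.33 -0.19  1.05 -0.    2.53]
[ 0.0878 -0.1105 -0.0175] 327
[ 0.0834  0.0045 -0.0012] 332
```

```bash
python3 -m creep '[[[7,-31,0],[0,0,0]],[[7,-31,0],[0,0,0]],[[7,-31,0],[0,0,0]],[[0,0,16],[0,0,0]],[[0,0,16],[0,0,0]],[[0,0,0],[0,0.004,0]],[[0,0,0],[0,0,0]]]'; python3 d.py .476 -.1082 .083 .19
```

```text
clock: 13.18
eef_pos: [0.4609, -0.1109, 0.0827]
tool_rot: [0.995, 0.095, -0.0, 0.0]
ft_force: [0.6, 0.3, 0.5]
grip_width: 0.0
grasp_force: 0.0
clock 13.18 pos [ 0.4609 -0.1109  0.0827] turn(tool) [0.001 0.    0.001] shift in aligned tool mm [15.4  0.2 -0.3] F [0.61 0.26 0.49] q [-0.24  0.31 -0.31  0.95 -0.    2.71]
```

Lined up with the edge; pushing forward in small steps.

```bash
python3 -m creep '[[[4,0,0],[0,0,0]],[[4,0,0],[0,0,0]],[[3,0,0],[0,0,0]],[[2,0,0],[0,0,0]],[[1,0,0],[0,0,0]],[[0,0,0],[0,0,0]]]'; python3 -m creep '[[[1,0,0],[0,0,0]],[[1,0,0],[0,0,0]],[[1,0,0],[0,0,0]],[[0,0,0],[0,0,0]]]'
```

```text
clock: 13.92
eef_pos: [0.4743, -0.1082, 0.0822]
tool_rot: [0.995, 0.095, -0.0, 0.0]
ft_force: [0.6, -0.8, -0.6]
grip_width: -0.0001
grasp_force: 0.0
clock: 14.42
eef_pos: [0.4773, -0.1076, 0.0823]
tool_rot: [0.995, 0.095, -0.0, 0.0]
ft_force: [0.2, -0.1, -0.6]
grip_width: 0.0
grasp_force: 0.0
```

```bash
python3 -m creep '[[[1,0,0],[0,0,0]],[[1,0,0],[0,0,0]],[[0,0,0],[0,0,0]]]';python3 -m creep '[[[1,0,0],[0,0,0]],[[1,0,0],[0,0,0]],[[0,0,0],[0,0,0]]]';python3 -m creep '[[[1,0,0],[0,0,0]],[[1,0,0],[0,0,0]],[[0,0,0],[0,0,0]]]'
```

```text
clock: 14.8
eef_pos: [0.4793, -0.1072, 0.0823]
tool_rot: [0.995, 0.095, -0.0, 0.0]
ft_force: [0.8, -0.3, 0.7]
grip_width: 0.0002
grasp_force: 0.0
clock: 15.18
eef_pos: [0.4811, -0.1068, 0.0822]
tool_rot: [0.995, 0.095, -0.0, 0.0]
ft_force: [-0.2, -0.1, -0.6]
grip_width: 0.0002
grasp_force: 0.1
clock: 15.55
eef_pos: [0.4832, -0.1064, 0.0822]
tool_rot: [0.995, 0.095, -0.0, 0.0]
ft_force: [-0.5, -0.3, 0.3]
grip_width: 0.0
grasp_force: 0.1
```

```bash
python3 -m creep '[[[1,0,0],[0,0,0]],[[1,0,0],[0,0,0]],[[0,0,0],[0,0,0]]]';python3 -m creep '[[[1,0,0],[0,0,0]],[[1,0,0],[0,0,0]],[[0,0,0],[0,0,0]]]'; cat > t.py <<'E'
from h import *
from scipy.optimize import least_squares
p=[vision.camera("top") for _ in range(4)];W=np.nanmean([world(q) for q in p],0)
for c in ((.5378,.1139),(.5333,.0081),(.537,-.0966),(.5252,-.2004)):
    d=W[...,:2]-c;rr=np.hypot(d[...,0],d[...,1]); P=W[(d[...,0]>-.01)&(rr<.034)&(rr>.011)&(W[...,2]>.07)&(W[...,2]<.105)]
    f=lambda b:b[0]+b[1]*(P[:,0]-c[0])+b[2]*(P[:,1]-c[1])-P[:,2]
    print(least_squares(f,[.085,0,0],loss="soft_l1",f_scale=.002).x.round(4),len(P))
import sys
if len(sys.argv)>1: cv2.imwrite(sys.argv[1],cv2.resize(p[-1]["image"][170:245,205:370],None,fx=4.8,fy=4.8,interpolation=cv2.INTER_CUBIC))
E
python3 t.py
```

```text
clock: 15.92
eef_pos: [0.4853, -0.1061, 0.0824]
tool_rot: [0.995, 0.095, -0.0, 0.0]
ft_force: [-0.2, -0.5, 0.4]
grip_width: 0.0004
grasp_force: 0.0
clock: 16.3
eef_pos: [0.4869, -0.1057, 0.0822]
tool_rot: [0.995, 0.095, -0.0, 0.0]
ft_force: [-0.7, -1.0, 0.7]
grip_width: -0.0001
grasp_force: 0.4
[0.083  0.0224 0.0083] 175
[ 0.0833 -0.005  -0.0045] 181
[0.085 0.    0.   ] 0
[ 0.0836 -0.0016  0.0183] 80
```

Occluded by the gripper; I'll continue gently.

```bash
python3 -m creep '[[[1,0,0],[0,0,0]],[[0.5,0,0],[0,0,0]],[[0,0,0],[0,0,0]]]';python3 -m creep '[[[1,0,0],[0,0,0]],[[0.5,0,0],[0,0,0]],[[0,0,0],[0,0,0]]]'
```

```text
clock: 16.88
eef_pos: [0.4885, -0.1054, 0.0822]
tool_rot: [0.995, 0.095, -0.0, 0.0]
ft_force: [-1.3, 0.8, 0.5]
grip_width: 0.0002
grasp_force: 0.4
clock: 17.25
eef_pos: [0.4891, -0.1052, 0.0821]
tool_rot: [0.995, 0.095, -0.001, 0.0]
ft_force: [-4.2, -1.9, 1.9]
grip_width: 0.0003
grasp_force: 2.4
```

The force rose and motion stopped, so it has probably dropped in. I'll back off and look.

```bash
python3 -m creep '[[[-10,0,0],[0,0,0]],[[-20,0,0],[0,0,0]],[[0,0,-30],[0,0,0]],[[0,0,-40],[0,0,0]],[[-20,40,-20],[0,0,0]],[[0,55,0],[0,0,0]],[[0,55,0],[0,0,0]],[[-20,55,0],[0,0,0]],[[0,0,0],[0,0,0]]]'; python3 t.py pics/after.png
```

```text
clock: 18.38
eef_pos: [0.4599, -0.3237, 0.1723]
tool_rot: [0.996, 0.092, 0.001, 0.001]
ft_force: [-0.7, -0.4, -0.2]
grip_width: 0.0
grasp_force: 0.0
[ 0.0834  0.0002 -0.0049] 181
[0.0833 0.0063 0.0002] 180
[ 0.0831  0.004  -0.0026] 176
[ 0.0834 -0.0075  0.0006] 180
```

View pics/after.png

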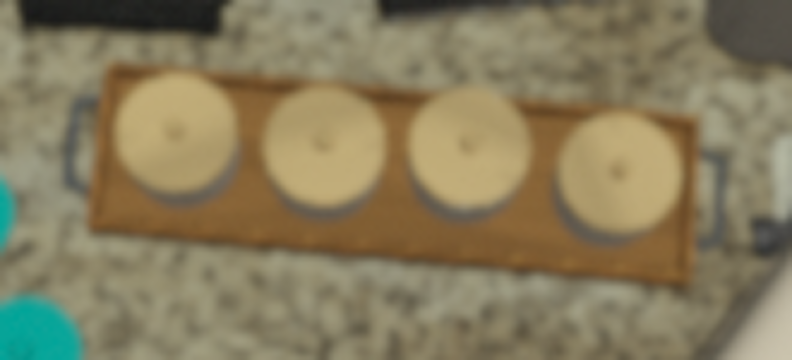

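Lid 3, at crop (470,148), now lies flat at the same height as the others, with no white rim showing. The arm touches nothing, so I'm handing in.

```bash
python3 -c "
from workcell import workorder
print(workorder.job_done())"
```

```text
the job is handed in; nothing more can be done
None
```

I pressed all four lids from left to right; only lid_3 rocked, so I then pushed it level from its raised edge, it now lies flat like the others, and the job is handed in at about 18.6 s (no verdict was returned).

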